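Shut down the bench grinder

ROBOT

A 7-joint arm with a two-finger parallel gripper is mounted at the origin on the work surface. World frame = base frame: x ahead of the robot, y to its left, z up, the work surface at z = 0. Lengths are in m, angles in degrees, forces in N, time in s.
With the tool pointing down it reaches from about 0.425 to 0.975 m from the base axis. Payload 16.7 kg.
Tool frame: the origin (TCP) lies at the very end of the fingers, on their centre line; the grasp point (between the pads) lies arm.grasp_offset behind it (arm.grasp_offset is the distance from the TCP to the grasp point, in m); z points along the fingers, x is the direction in which the jaws open and shut, and the axes are right-handed (so a half turn about z gives the same grasp; the last joint's range is limited). The gripper opens to 85 mm and grips with 20 to 120 N. Pads are 22 mm wide; open, the fingers measure 114 mm over their backs; the gripper's body (76 mm by 85 mm) begins 54 mm behind the grasp point. The pads swing forward as they close: fully open they stand 13 mm farther back than shut.
Start: joints at [60.934, 24.414, 4.234, 92.017, -1.954, 63.644, -3.845], TCP at [0.236, -0.632, 0.231] pointing down, gripper open.
Joint ranges: [-163.25, 163.25], [-28.42, 122.38], [-70.27, 78.77], [12.13, 141.07], [-58.53, 238.53], [9.26, 117.41], [-156.51, 156.51]. Speed limits (degrees/s): [108.29, 108.29, 136.94, 136.94, 172.46, 172.46, 172.46].

INTERFACE

Orientations are given as a 3x3 rotation matrix whose columns are the frame's x, y, z axes.
In Python, from rig import arm gives the robot as it stands. The module is installed in compiled form; this text tells all that it offers.
- The arm moves only by the tool play_rows, never from a script. Its argument "series" is one flat list of numbers, 7 for each row, row after row: the shift along the tool's x, y, z in m, then the turn, a rotation vector about the tool's x, y, z in rad, then the closure, from -1 (fully open) to 1 (shut). A call has 1 to 12 rows; each row is the pose to reach, as a shift and turn from the pose commanded when the call began, along the tool's axes at that moment; what a row does not reach only later rows make up. A row lasts 1/12 s, in which the tool goes at most 41.7 mm and 7.16 degrees, less where a joint would pass 70% of its speed; a pose out of reach is approached as far as the arm can. A call with a gripper value outside its range is refused whole. The fingers move at their own pace and stop on an object; "squeeze" is the grip in N (left out, the last holds). Time passes only in rows, so rows that repeat a pose let the fingers close. It gives the time, the measured TCP pose, the force and the opening at its end, in the units of the state.
- arm.observe(): the state, without advancing time (a new reading comes with each control period).
- arm.grab_frame(name): name is "side" or "top"; returns a dict with "color" (480x640x3 uint8, red, green, blue), "depth" (480x640 float32, m along the optical axis (not along the pixel's ray), 0 where there is no reading), "fx", "fy", "cx", "cy" (pixels), "k1" (the pictures are not rectified: a ray, as slopes to the right and down, at radius r is drawn at 1 + k1 r^2 times it, then the intrinsics apply), "eye" and "attitude" of the camera in the world. Camera axes: x right, y down, z forward; pixel columns grow to the right and rows downward; lengths in m; the calibration is good to about 2 mm. A picture is of the moment at which its call begins.
- arm.close_job(): hands the job in, once; it reports no verdict.
The state is a dict: "time": time; "qpos": joint angles; "dq": joint speeds; "tau": joint torques, N m; "tcp_pos": TCP position; "ee_rot": TCP orientation; "force": force on the tool from outside, world axes, zero at the start; "wrist_torque": the same for the moment, N m; "opening": opening from 0.0 (shut) to 1.0 (fully open).
Only numpy, scipy, OpenCV 4.12 (cv2) and the standard library are available. Lean on these libraries where they do the work, as an engineer would, in place of code of your own. Each camera call takes 0.05 s, during which the arm holds its last target.

TASK

Shut the bench grinder down: with the fingertips gently press in the red stop button and let it spring back, then push the red-knobbed lever, just as gently, away from the robot until it is fully over at its stop. Nothing needs gripping: do not press the green or yellow button, leave the black-knobbed lever as it is, and do not disturb the loose things lying about. Finish with the hand withdrawn, touching nothing.

Things in the scene. Friction and masses are not known exactly. Their poses are not given: they have to be found in the camera images.
- stop_button_top (a point): The red STOP mushroom push button on the green button board: head 38 mm across, its top 37 mm above the board's top face (67 mm above the table), over an aluminium base ring 50 mm across. This point is the centre of the head's top face; it goes straight down as the button is pressed. The three buttons stand in a row 75 mm apart, in any order. All of them start fully out.
- stop_button (a joint): How far the red stop button is in, m: 0 out, 0.010 fully in. It counts as pressed from 0.006 held for a tenth of a second. Spring: about 1.6 N to start, 5 N fully in; it springs back by itself.
- start_button_top (a point): The green start mushroom push button on the green button board: head 38 mm across, its top 37 mm above the board's top face (67 mm above the table), over an aluminium base ring 50 mm across. This point is the centre of the head's top face; it goes straight down as the button is pressed.
- start_button (a joint): How far the green button is in, m (0 to 0.010, same spring). Must not be pressed.
- jog_button_top (a point): The yellow jog mushroom push button on the green button board: head 38 mm across, its top 37 mm above the board's top face (67 mm above the table), over an aluminium base ring 50 mm across. This point is the centre of the head's top face; it goes straight down as the button is pressed.
- jog_button (a joint): How far the yellow button is in, m (0 to 0.010, same spring). Must not be pressed.
- grinder_lever_tip (a point): Centre of the red ball knob (28 mm across) on the grinder's isolator lever, a 10 mm steel rod 80 mm from pivot to ball centre, about 112 mm above the table at either end of its swing and 122 mm in the middle.
- grinder_lever (a joint): Angle of the grinder's lever, rad: 0 leaning 0.5 rad towards the robot (on), 1.0 leaning 0.5 rad away from the robot, at its stop (off). It stays where it is left; about 2 N at the ball moves it.
- grinder_lever_base: Grey switch block 70 x 50 x 25 mm (x, y, z) under the grinder's lever, fixed on the wooden lever board. Origin: centre of its underside, 20 mm above the table. Its x axis points away from the robot and is the way the lever is pushed; the lever's pivot axis is along its y, 22 mm above the origin.
- drill_lever_tip (a point): Centre of the black ball knob (28 mm across) on the drill press's isolator lever, otherwise the same; it stands 110 mm beside the grinder's lever, on either side of it, at any angle. Must stay as it is.
- button_board: Green board 150 x 240 x 30 mm (x, y, z) fixed to the table, carrying the three buttons 25 mm nearer the robot than its middle line. Origin: centre of its underside.
- lever_board: Brown wooden board 130 x 200 x 20 mm (x, y, z) fixed to the table, carrying both levers; it and the button board may stand on either side. Origin: centre of its underside.
- collar: Loose bright steel ring, 32 mm across, 16 mm high, lying on the button board behind the buttons. Origin: centre of its underside.
- oil_pot: Loose small brass pot, 40 mm across, 52 mm high, standing in front of the boards. Origin: centre of its underside.
- whetstone: Loose red-brown stone block 180 x 50 x 25 mm (long side along its x), lying in front of the boards. Origin: centre of its underside.
- knife: Loose knife blank lying along its x, 240 mm long, up to 34 mm wide and 18 mm high. Origin: centre of its underside.
- bottle: Loose amber bottle, 68 mm across, 230 mm high, standing on the left of the boards. Origin: centre of its underside.
- paint_tin: Loose white-banded tin, 100 mm across, 115 mm high, standing on the right of the boards. Origin: centre of its underside.
- wrench: Loose steel spanner, 180 mm long along its x, lying beyond the boards. Origin: centre of its underside.
- handle_blank: Loose pale wooden block 120 x 30 x 24 mm (long side along its x), lying beyond the boards. Origin: centre of its underside.
Not all that is in view belongs to the job. What is meant by the paint_tin is not pink, and is the larger of those in its own colour. Several things look just like the oil_pot: the one meant starts farthest to the robot's right.

How it is judged:
By the outcome, as a careful person would: the job done as asked, in the order asked, and still so for the second after the job is handed in, with the robot touching nothing.
It also fails if it takes over 48 s, if anything falls off the work surface, if the arm or the gripper's body presses on something with over 40 N, if the wrist force passes 120 N, or if a joint passes its speed limit or range.

## Working session

There is one attempt and no reset: what is moved stays moved. The work goes in short steps, Python scripts to look and compute and a tool call to move; the robot and the scene stay as the last step left them, time stands still between calls to the robot, and variables do not carry over. Pictures are saved under pics/ and viewed, and the job is handed in when it is done.

Besides the shell and the picture viewer there is one more tool, called as name(argument=value, ...) on one line, values as JSON. play_rows: Moves the arm, as the interface text tells. Its arguments: {"type":"object","properties":{"series":{"type":"array"},"squeeze":{"type":"number"}},"required":["series"]}

```bash
mkdir -p pics; python3 - <<'E'
from rig import arm
import cv2,numpy as np,pickle
s=arm.observe();print(s['time'],s['tcp_pos'],np.round(s['ee_rot'],3),s['opening'],arm.grasp_offset)
for n in('top','side'):
    f=arm.grab_frame(n);pickle.dump(f,open(n+'.pkl','wb'))
    cv2.imwrite(f'pics/{n}0.png',f['color'][:,:,::-1])
    print(n,{k:(np.round(v,4) if not np.isscalar(v) else v) for k,v in f.items() if k not in('color','depth')})
E
```

```text
0.0 [ 0.23623794 -0.63186182  0.23062343] [[ 0.35  -0.937 -0.001]
 [-0.937 -0.35   0.001]
 [-0.001  0.    -1.   ]] 0.9969946163238044 0.0187
top {'fx': 558.9615723161149, 'fy': 558.9615723161149, 'cx': 313.81024927549646, 'cy': 237.3714633419806, 'k1': -0.04744611711161766, 'eye': array([ 0.3379, -0.0056,  1.6332]), 'attitude': array([[-0.0034, -0.9949,  0.1011],
       [-0.9999,  0.0044,  0.0092],
       [-0.0096, -0.1011, -0.9948]])}
side {'fx': 481.2246578054143, 'fy': 481.2246578054143, 'cx': 325.31331221977035, 'cy': 235.68561903394493, 'k1': -0.01701142047994417, 'eye': array([-0.1237,  0.7622,  0.6689]), 'attitude': array([[-0.7706, -0.3181,  0.5523],
       [-0.6373,  0.3794, -0.6707],
       [ 0.0038, -0.8688, -0.4951]])}
```

View pics/top0.png

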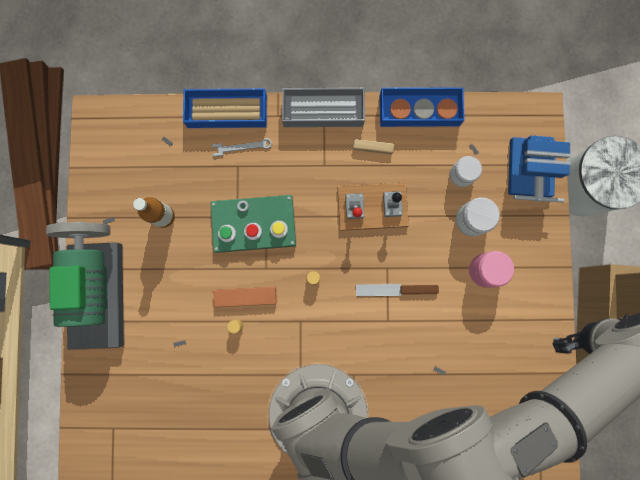

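View pics/side0.png

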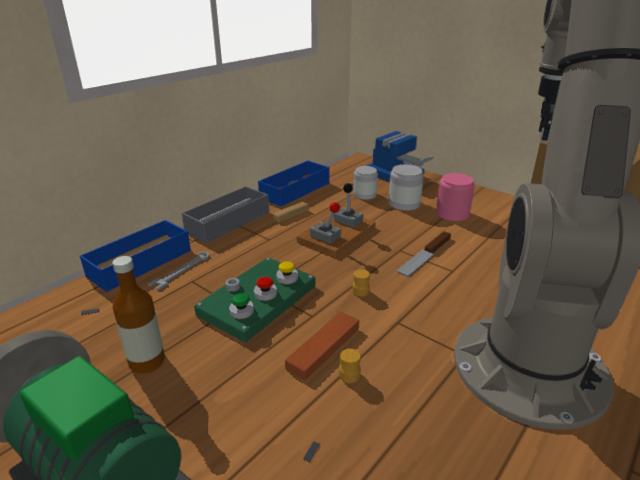

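The top view shows the red button at about (252,231), the red knob at (357,212) and the black knob at (397,197). The side view shows the red button at about (265,284) and the red knob at (334,208). Next I'll measure them.

```bash
cat > h.py <<'E'
import numpy as np,cv2,pickle
def ray(f,u,v):
    K=np.array([[f['fx'],0,f['cx']],[0,f['fy'],f['cy']],[0,0,1.]])
    p=cv2.undistortPoints(np.array([[[u,v]]],float),K,np.array([f['k1'],0,0,0,0.]))[0,0]
    return np.array(f['eye']),np.array(f['attitude'])@np.array([p[0],p[1],1])
def onz(f,u,v,z):
    e,d=ray(f,u,v);return e+d*(z-e[2])/d[2]
def tri(a,b):
    e1,d1=a;e2,d2=b
    s=np.linalg.lstsq(np.c_[d1,-d2],e2-e1,rcond=None)[0]
    p,q=e1+s[0]*d1,e2+s[1]*d2
    return (p+q)/2,np.linalg.norm(p-q)
def blobs(f,kind,mina=15):
    h=cv2.cvtColor(f['color'],cv2.COLOR_RGB2HSV).astype(int);H,S,V=h[...,0],h[...,1],h[...,2]
    m={'red':((H<5)|(H>174))&(S>190)&(V>90),'yel':(H>24)&(H<34)&(S>180)&(V>120),'grn':(H>55)&(H<80)&(S>180)&(V>90),'blk':(V<45),
       'board':(H>65)&(H<85)&(S>100)&(V<130)}[kind].astype(np.uint8)
    n,l,st,c=cv2.connectedComponentsWithStats(m)
    return [(np.round(c[i],1),st[i].tolist()) for i in range(1,n) if st[i][4]>=mina]
E
python3 - <<'E'
from h import *
T=pickle.load(open('top.pkl','rb'));S=pickle.load(open('side.pkl','rb'))
for n,f in(('top',T),('side',S)):
    for k in('red','yel','grn','blk'):
        for c,s in blobs(f,k):
            if (180<c[0]<420 and 150<c[1]<345): print(n,k,c,s,'z67',np.round(onz(f,*c,.063),3),'z112',np.round(onz(f,*c,.112),3),'dep',f['depth'][int(c[1]),int(c[0])])
for n,f in(('top',T),('side',S)):
    u,v=(330,180) if n=='top' else (300,190)
    c=f['color'][v:v+60,u:u+90] if n=='top' else f['color'][v-20:v+60,u-10:u+90]
    d=f['color'][190:260,200:305] if n=='top' else f['color'][250:340,190:320]
    cv2.imwrite(f'pics/c_{n}.png',np.hstack([cv2.resize(x,(400,300),interpolation=cv2.INTER_CUBIC) for x in(c,d)])[:,:,::-1])
E
```

```text
top red [357.1 211.9] [353, 208, 9, 9, 51] z67 [ 0.57  -0.114  0.063] z112 [ 0.562 -0.111  0.112] dep 1.5188437
top red [251.4 229.5] [247, 225, 11, 11, 70] z67 [0.521 0.186 0.063] z112 [0.515 0.18  0.112] dep 1.5708776
top blk [396.3 197.5] [393, 193, 8, 9, 55] z67 [ 0.61  -0.226  0.063] z112 [ 0.602 -0.219  0.112] dep 1.514656
side red [334.3 207. ] [330, 203, 10, 9, 69] z67 [ 0.638 -0.202  0.063] z112 [ 0.576 -0.124  0.112] dep 1.223017
side red [264.3 282. ] [257, 277, 16, 11, 140] z67 [0.524 0.183 0.063] z112 [0.472 0.23  0.112] dep 1.0310248
side yel [285.9 266.3] [279, 262, 15, 10, 121] z67 [0.531 0.108 0.063] z112 [0.478 0.161 0.112] dep 1.0893095
side grn [239.4 297.7] [232, 293, 16, 10, 110] z67 [0.523 0.256 0.063] z112 [0.471 0.297 0.112] dep 0.9874346
side blk [347.6 187.9] [344, 184, 8, 9, 60] z67 [ 0.689 -0.332  0.063] z112 [ 0.623 -0.243  0.112] dep 1.3125582
side blk [349.2 212.9] [344, 211, 10, 5, 28] z67 [ 0.583 -0.2    0.063] z112 [ 0.526 -0.122  0.112] dep 1.3498855
side blk [325.6 228.3] [320, 226, 11, 5, 25] z67 [ 0.577 -0.089  0.063] z112 [ 0.52  -0.02   0.112] dep 1.2707076
side blk [286.5 273.5] [283, 273, 8, 3, 15] z67 [0.51  0.129 0.063] z112 [0.459 0.18  0.112] dep 1.0901299
side blk [265.2 289.5] [261, 288, 9, 4, 19] z67 [0.503 0.201 0.063] z112 [0.452 0.247 0.112] dep 1.0394765
side blk [241.  306.9] [237, 305, 9, 4, 21] z67 [0.498 0.274 0.063] z112 [0.447 0.314 0.112] dep 0.98575974
```

View pics/c_top.png

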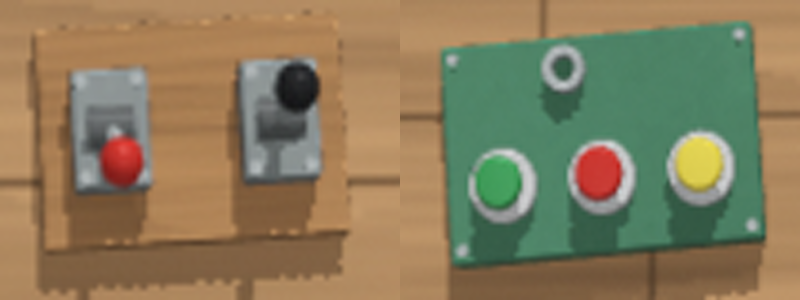

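View pics/c_side.png

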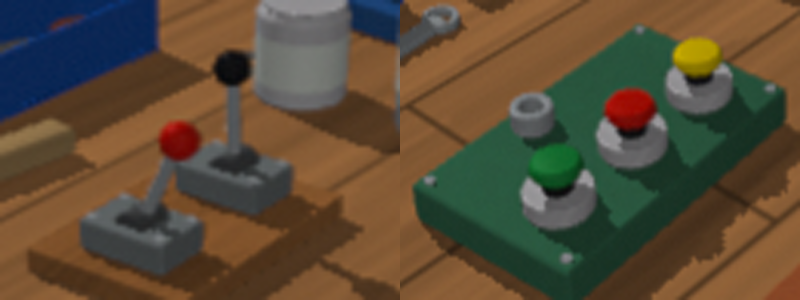

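```bash
python3 - <<'E'
from h import *
T=pickle.load(open('top.pkl','rb'));S=pickle.load(open('side.pkl','rb'))
def circ(f,u,v,kind,w=12):
    h=cv2.cvtColor(f['color'],cv2.COLOR_RGB2HSV).astype(int);H,Sx,V=h[...,0],h[...,1],h[...,2]
    if kind=='red': m=((H<7)|(H>172))&(Sx>150)&(V>40)
    elif kind=='yel': m=(H>22)&(H<36)&(Sx>120)
    elif kind=='grn': m=(H>50)&(H<80)&(Sx>150)&(V>60)
    else: m=V<65
    m2=np.zeros_like(m);m2[v-w:v+w,u-w:u+w]=m[v-w:v+w,u-w:u+w]
    n,l,st,c=cv2.connectedComponentsWithStats(m2.astype(np.uint8));i=1+np.argmax(st[1:,4])
    return c[i],st[i].tolist()
for nm,k,a,b in(('redknob','red',(357,212),(334,207)),('stop','red',(252,231),(264,282)),('yel','yel',(278,229),(286,266)),('grn','grn',(226,233),(239,298)),('blk','blk',(396,197),(348,188))):
    ca,sa=circ(T,*a,k);cb,sb=circ(S,*b,k,9 if 'knob' in nm or nm=='blk' else 12)
    p,e=tri(ray(T,*ca),ray(S,*cb))
    print(nm,ca.round(1),sa,cb.round(1),sb,p.round(4),'gap',round(e,4), 'top@.064',onz(T,*ca,.065)[:2].round(4),'@.112',onz(T,*ca,.112)[:2].round(4),'side@.062',onz(S,*cb,.062)[:2].round(4))
# board orientation from corner bolts
h=cv2.cvtColor(T['color'],cv2.COLOR_RGB2HSV).astype(int)
m=((h[...,0]>62)&(h[...,0]<90)&(h[...,1]>80)).astype(np.uint8);m[:, :200]=0;m[:,310:]=0;m[:185]=0;m[262:]=0
cs,_=cv2.findContours(m,cv2.RETR_EXTERNAL,cv2.CHAIN_APPROX_NONE);c=max(cs,key=cv2.contourArea)
r=cv2.minAreaRect(c);P=np.array([onz(T,*q,.03)[:2] for q in cv2.boxPoints(r)]);print(P.round(3),P.mean(0),[np.linalg.norm(P[i]-P[i-1]).round(3) for i in range(4)],[np.degrees(np.arctan2(*(P[i]-P[i-1])[::-1])).round(1) for i in range(4)])
# lever block: grey
m=((h[...,1]<60)&(h[...,2]>70)&(h[...,2]<230)).astype(np.uint8);m[:, :340]=0;m[:,410:]=0;m[:185]=0;m[225:]=0
n,l,st,c=cv2.connectedComponentsWithStats(m)
for i in range(1,n):
    if st[i][4]>50:
        mm=(l==i).astype(np.uint8);mm=cv2.morphologyEx(mm,cv2.MORPH_CLOSE,np.ones((9,9)))
        r=cv2.minAreaRect(np.argwhere(mm)[:,::-1].astype(np.float32))
        Q=np.array([onz(T,*q,.045)[:2] for q in cv2.boxPoints(r)]);print('blk',Q.round(3).tolist(),Q.mean(0).round(4),[np.linalg.norm(Q[i]-Q[i-1]).round(3) for i in range(4)],[np.degrees(np.arctan2(*(Q[i]-Q[i-1])[::-1])).round(1) for i in range(4)])
# lever-board
m=None
E
```

```text
redknob [356.8 211.9] [353, 208, 9, 9, 70] [334.4 207.1] [330, 202, 10, 11, 82] [ 0.562  -0.1086  0.1218] gap 0.0024 top@.064 [ 0.5694 -0.1132] @.112 [ 0.5625 -0.11  ] side@.062 [ 0.6382 -0.2032]
stop [251.9 230. ] [247, 225, 11, 11, 106] [264.4 282.3] [257, 277, 16, 12, 157] [0.5202 0.185  0.0647] gap 0.0026 top@.064 [0.5192 0.184 ] @.112 [0.5138 0.1784] side@.062 [0.5243 0.183 ]
yel [278.1 227.9] [273, 222, 12, 13, 115] [286.2 266.9] [278, 261, 17, 13, 153] [0.5257 0.1109 0.0647] gap 0.0029 top@.064 [0.5246 0.1099] @.112 [0.519  0.1064] side@.062 [0.5299 0.1087]
grn [221.5 230.4] [220, 227, 4, 7, 15] [240. 299.] [231, 293, 19, 13, 183] [0.5148 0.2664 0.0706] gap 0.008 top@.064 [0.5183 0.2702] @.112 [0.5129 0.2619] side@.062 [0.5201 0.2573]
blk [396.4 197.1] [392, 193, 10, 10, 70] [347.8 187.8] [343, 184, 10, 9, 69] [ 0.6014 -0.2165  0.1278] gap 0.0023 top@.064 [ 0.6114 -0.226 ] @.112 [ 0.6032 -0.2194] side@.062 [ 0.6907 -0.335 ]
[[0.608 0.312]
 [0.626 0.074]
 [0.478 0.062]
 [0.461 0.298]] [0.54330044 0.18653897] [np.float64(0.148), np.float64(0.238), np.float64(0.148), np.float64(0.236)] [np.float64(5.4), np.float64(-85.7), np.float64(-175.4), np.float64(94.4)]
blk [[0.629, -0.189], [0.634, -0.24], [0.563, -0.245], [0.558, -0.194]] [ 0.5959 -0.217 ] [np.float64(0.071), np.float64(0.051), np.float64(0.071), np.float64(0.051)] [np.float64(4.2), np.float64(-85.0), np.float64(-176.0), np.float64(95.0)]
blk [[0.627, -0.084], [0.627, -0.133], [0.555, -0.132], [0.555, -0.083]] [ 0.5909 -0.1081] [np.float64(0.073), np.float64(0.049), np.float64(0.073), np.float64(0.049)] [np.float64(-0.5), np.float64(-90.3), np.float64(179.3), np.float64(89.7)]
```

play_rows(series=[-0.016,-0.028,0,0,0,0.03,1,-0.033,-0.056,0,0,0,0.06,1,-0.049,-0.084,0,0,0,0.09,1,-0.066,-0.112,0,0,0,0.115,1,-0.082,-0.14,0,0,0,0.145,1,-0.099,-0.168,0,0,0,0.175,1,-0.115,-0.195,0,0,0,0.2,1,-0.132,-0.223,0,0,0,0.23,1,-0.148,-0.251,0,0,0,0.26,1,-0.165,-0.279,0,0,0,0.288,1,-0.165,-0.279,0,0,0,0.288,1,-0.165,-0.279,0,0,0,0.288,1], squeeze=20)

```text
time: 1.1
tcp_pos: [0.4411, -0.3782, 0.2311]
ee_rot: [[0.073, -0.997, -0.0], [-0.997, -0.073, 0.001], [-0.001, 0.0, -1.0]]
force: [-0.8, -0.5, -0.1]
opening: 0.0
```

```bash
cat > w.py <<'E'
import sys,numpy as np
from rig import arm
s=arm.observe();R=np.array(s['ee_rot'])
print(round(s['time'],2),np.round(s['tcp_pos'],4),np.round(R,3).tolist(),'F',np.round(s['force'],2),'op',s['opening'])
for a in sys.argv[1:]:
    t=np.array(eval(a));print(t,'tool shift',np.round(R.T@(t-s['tcp_pos']),4))
E
python3 w.py "(0.5,-0.1,0.23)" "(0.52,0.184,0.2)"
```

```text
1.1 [ 0.4411 -0.3782  0.2311] [[0.073, -0.997, -0.0], [-0.997, -0.073, 0.001], [-0.001, 0.0, -1.0]] F [-0.8 -0.5 -0.1] op 0.0002532223317018932
[ 0.5  -0.1   0.23] tool shift [-0.2731 -0.0791  0.0013]
[0.52  0.184 0.2  ] tool shift [-0.5549 -0.1199  0.0314]
```

play_rows(series=[-0.034,-0.008,0,0,0,0,1,-0.068,-0.015,0,0,0,0,1,-0.102,-0.022,0,0,0,0,1,-0.136,-0.03,0,0,0,0,1,-0.17,-0.037,0,0,0,0,1,-0.204,-0.044,0,0,0,0,1,-0.238,-0.051,0,0,0,0,1,-0.272,-0.059,0,0,0,0,1,-0.306,-0.066,0,0,0,0,1,-0.34,-0.073,0,0,0,0,1,-0.374,-0.081,0,0,0,0,1,-0.408,-0.088,0,0,0,0,1])

```text
time: 2.1
tcp_pos: [0.4994, 0.0335, 0.2314]
ee_rot: [[0.068, -0.998, 0.0], [-0.998, -0.068, -0.0], [0.0, -0.0, -1.0]]
force: [1.1, -0.1, -0.2]
opening: -0.002
```

```bash
python3 w.py "(0.52,0.184,0.13)"
```

```text
2.1 [0.4994 0.0335 0.2314] [[0.068, -0.998, 0.0], [-0.998, -0.068, -0.0], [0.0, -0.0, -1.0]] F [ 1.13 -0.13 -0.25] op -0.0016207215297733737
[0.52  0.184 0.13 ] tool shift [-0.1488 -0.0308  0.1014]
```

play_rows(series=[-0.03,-0.006,0,0,0,0,1,-0.06,-0.012,0,0,0,0,1,-0.09,-0.018,0,0,0,0,1,-0.12,-0.024,0.01,0,0,0,1,-0.147,-0.03,0.03,0,0,0,1,-0.147,-0.03,0.05,0,0,0,1,-0.147,-0.03,0.07,0,0,0,1,-0.147,-0.03,0.09,0,0,0,1,-0.147,-0.03,0.1,0,0,0,1,-0.147,-0.03,0.1,0,0,0,1,-0.147,-0.03,0.1,0,0,0,1,-0.147,-0.03,0.1,0,0,0,1])

```text
time: 3.1
tcp_pos: [0.5197, 0.1817, 0.1324]
ee_rot: [[0.069, -0.998, 0.001], [-0.998, -0.069, 0.0], [-0.0, -0.001, -1.0]]
force: [-0.4, -0.0, -0.2]
opening: -0.002
```

```bash
python3 w.py "(0.52,0.184,0.067)"; python3 - <<'E'
from rig import arm
import cv2,numpy as np
a=arm.grab_frame('top')['color'][150:290,180:380];b=arm.grab_frame('side')['color'][190:350,180:400]
cv2.imwrite('pics/p1.png',np.hstack([cv2.resize(x,(400,300),interpolation=cv2.INTER_CUBIC) for x in(a,b)])[:,:,::-1])
E
```

```text
3.1 [0.5197 0.1817 0.1324] [[0.069, -0.998, 0.001], [-0.998, -0.069, 0.0], [-0.0, -0.001, -1.0]] F [-0.37 -0.02 -0.17] op -0.0023483412003464507
[0.52  0.184 0.067] tool shift [-0.0022 -0.0004  0.0654]
```

View pics/p1.png

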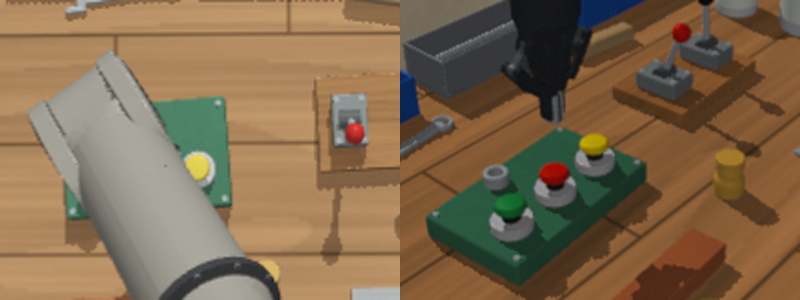

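The side view shows the closed fingertips at (553,120), right above the red button at (553,172). I'll lower them to just above it.

play_rows(series=[-0.002,0,0.015,0,0,0,1,-0.002,0,0.03,0,0,0,1,-0.002,0,0.042,0,0,0,1,-0.002,0,0.052,0,0,0,1,-0.002,0,0.058,0,0,0,1,-0.002,0,0.06,0,0,0,1,-0.002,0,0.06,0,0,0,1])

```text
time: 3.78
tcp_pos: [0.5188, 0.1839, 0.0711]
ee_rot: [[0.07, -0.998, -0.0], [-0.998, -0.07, -0.0], [0.0, 0.0, -1.0]]
force: [-0.2, -0.2, -0.4]
opening: -0.001
```

```bash
python3 w.py "(0.52,0.184,0.067)"; python3 - <<'E'
from rig import arm
import cv2,numpy as np
b=arm.grab_frame('side')['color'][230:330,200:330]
cv2.imwrite('pics/p2.png',cv2.resize(b,(780,600),interpolation=cv2.INTER_CUBIC)[:,:,::-1])
E
```

```text
3.78 [0.5188 0.1839 0.0711] [[0.07, -0.998, -0.0], [-0.998, -0.07, -0.0], [0.0, 0.0, -1.0]] F [-0.24 -0.16 -0.37] op -0.001166082112336453
[0.52  0.184 0.067] tool shift [-0.     -0.0012  0.0041]
```

View pics/p2.png

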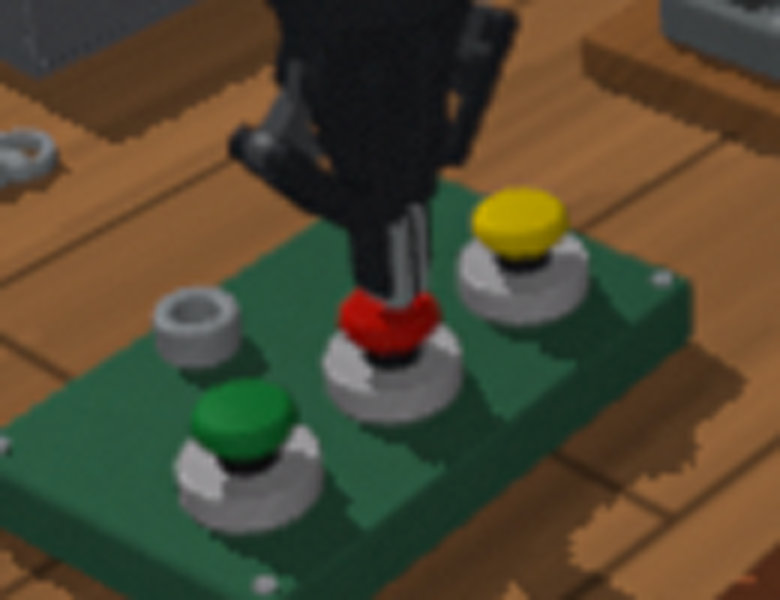

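The tip is centred over the red head at (390,310), about 4 mm above it. Now I'll press in small steps.

play_rows(series=[0,0,0.002,0,0,0,1,0,0,0.004,0,0,0,1,0,0,0.006,0,0,0,1,0,0,0.0075,0,0,0,1,0,0,0.009,0,0,0,1,0,0,0.01,0,0,0,1,0,0,0.011,0,0,0,1,0,0,0.012,0,0,0,1,0,0,0.012,0,0,0,1,0,0,0.012,0,0,0,1])

```text
time: 4.67
tcp_pos: [0.519, 0.184, 0.0595]
ee_rot: [[0.07, -0.998, 0.0], [-0.998, -0.07, 0.0], [-0.0, -0.0, -1.0]]
force: [2.4, -0.1, 4.0]
opening: 0.001
```

```bash
python3 w.py;  python3 - <<'E'
from rig import arm
import cv2,numpy as np
b=arm.grab_frame('side')['color'][230:330,200:330]
cv2.imwrite('pics/p3.png',cv2.resize(b,(780,600),interpolation=cv2.INTER_CUBIC)[:,:,::-1])
E
```

```text
4.67 [0.519  0.184  0.0595] [[0.07, -0.998, 0.0], [-0.998, -0.07, 0.0], [-0.0, -0.0, -1.0]] F [ 2.36 -0.11  4.02] op 0.0005076203209390408
```

View pics/p3.png

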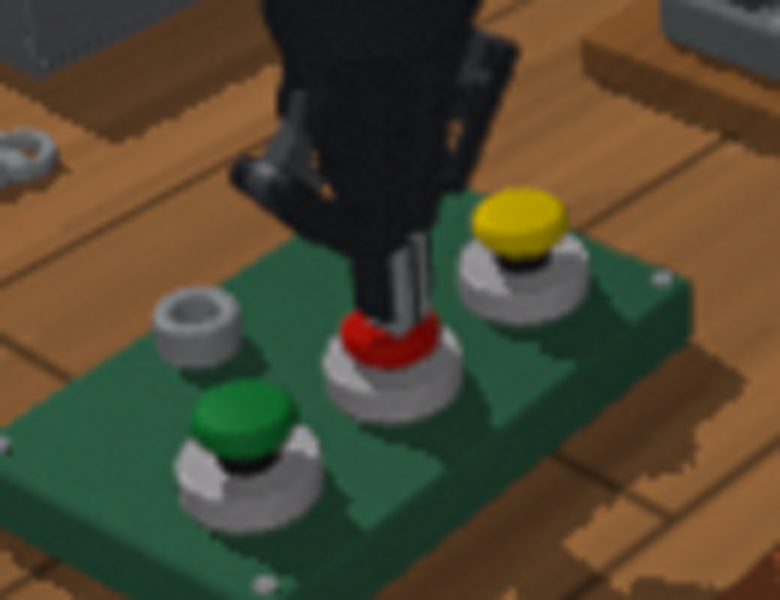

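The red head is visibly down with the black neck hidden, and the force is 4 N, about 7 mm in. I'll hold a moment, then lift.

play_rows(series=[0,0,0.0007,0,0,0,1,0,0,0.0007,0,0,0,1,0,0,0.0007,0,0,0,1,0,0,-0.004,0,0,0,1,0,0,-0.01,0,0,0,1,0,0,-0.02,0,0,0,1,0,0,-0.04,0,0,0,1,0,0,-0.065,0,0,0,1,0,0,-0.09,0,0,0,1,0,0,-0.12,0,0,0,1,0,0,-0.14,0,0,0,1,0,0,-0.14,0,0,0,1])

```text
time: 5.72
tcp_pos: [0.5201, 0.1846, 0.2043]
ee_rot: [[0.07, -0.998, 0.005], [-0.998, -0.07, 0.002], [-0.001, -0.005, -1.0]]
force: [0.2, 1.3, 0.4]
opening: -0.002
```

```bash
python3 w.py "(0.505,-0.112,0.2)";  python3 - <<'E'
from rig import arm
import cv2,numpy as np
b=arm.grab_frame('side')['color'][230:330,200:330]
cv2.imwrite('pics/p4.png',cv2.resize(b,(780,600),interpolation=cv2.INTER_CUBIC)[:,:,::-1])
E
```

```text
5.72 [0.5201 0.1846 0.2043] [[0.07, -0.998, 0.005], [-0.998, -0.07, 0.002], [-0.001, -0.005, -1.0]] F [0.21 1.27 0.42] op -0.0020904115993797007
[ 0.505 -0.112  0.2  ] tool shift [0.2949 0.0358 0.0036]
```

View pics/p4.png

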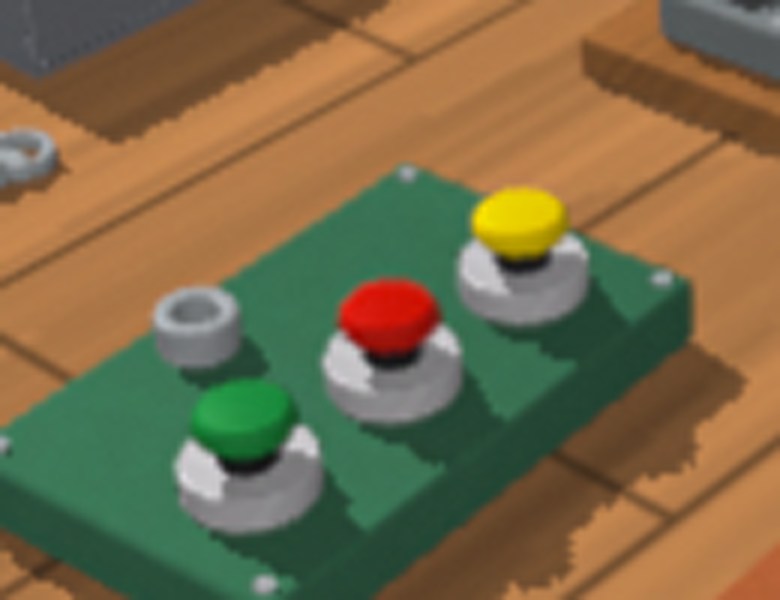

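The red button is back out. Next I'll move to the near side of the red knob.

play_rows(series=[0.03,0.004,0,0,0,0,1,0.06,0.008,0,0,0,0,1,0.09,0.011,0,0,0,0,1,0.12,0.015,0,0,0,0,1,0.15,0.018,0,0,0,0,1,0.18,0.022,0,0,0,0,1,0.21,0.026,0,0,0,0,1,0.24,0.029,0,0,0,0,1,0.27,0.033,0,0,0,0,1,0.295,0.036,0,0,0,0,1,0.295,0.036,0.02,0,0,0,1,0.295,0.036,0.04,0,0,0,1])

```text
time: 6.77
tcp_pos: [0.503, -0.1147, 0.1591]
ee_rot: [[0.067, -0.998, 0.001], [-0.998, -0.067, -0.0], [0.0, -0.001, -1.0]]
force: [1.1, 0.7, 0.5]
opening: 0.0
```

```bash
python3 w.py "(0.505,-0.111,0.105)"
```

```text
6.77 [ 0.503  -0.1147  0.1591] [[0.067, -0.998, 0.001], [-0.998, -0.067, -0.0], [0.0, -0.001, -1.0]] F [1.06 0.67 0.54] op 0.00019197259843029932
[ 0.505 -0.111  0.105] tool shift [-0.0036 -0.0022  0.0541]
```

play_rows(series=[-0.003,0,0.015,0,0,0,1,-0.003,0,0.03,0,0,0,1,-0.003,0,0.045,0,0,0,1,-0.003,0,0.054,0,0,0,1,-0.003,0,0.054,0,0,0,1,-0.003,0,0.054,0,0,0,1])

```text
time: 7.27
tcp_pos: [0.5028, -0.1098, 0.1051]
ee_rot: [[0.07, -0.998, -0.001], [-0.998, -0.07, 0.0], [-0.0, 0.001, -1.0]]
force: [0.9, -0.2, -0.2]
opening: -0.003
```

```bash
python3 w.py;  python3 - <<'E'
from rig import arm
import cv2,numpy as np
a=arm.grab_frame('top')['color'][150:250,310:440];b=arm.grab_frame('side')['color'][160:260,270:400]
cv2.imwrite('pics/p5.png',np.hstack([cv2.resize(x,(400,308),interpolation=cv2.INTER_CUBIC) for x in(a,b)])[:,:,::-1])
E
```

```text
7.27 [ 0.5028 -0.1098  0.1051] [[0.07, -0.998, -0.001], [-0.998, -0.07, 0.0], [-0.0, 0.001, -1.0]] F [ 0.93 -0.23 -0.24] op -0.002804309122546017
```

View pics/p5.png

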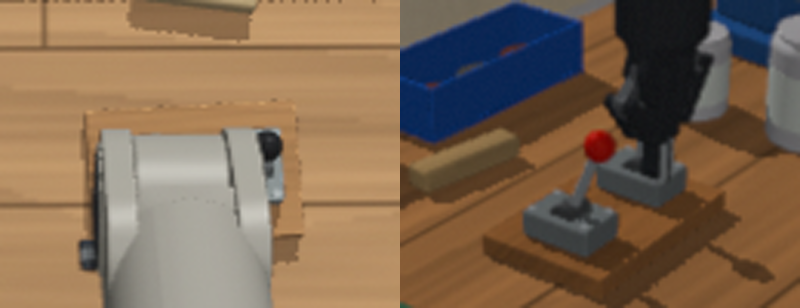

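The side view shows the tip at (650,170), clear on the robot side of the red ball at (599,146). I'll push slowly.

play_rows(series=[0,-0.01,0,0,0,0,1,0,-0.018,0,0,0,0,1,0,-0.023,0,0,0,0,1,0,-0.026,0,0,0,0,1,0,-0.029,0,0,0,0,1,0,-0.032,0,0,0,0,1,0,-0.035,0,0,0,0,1,0,-0.038,0,0,0,0,1,0,-0.041,0,0,0,0,1,0,-0.044,0,0,0,0,1,0,-0.047,0,0,0,0,1,0,-0.05,0,0,0,0,1])

```text
time: 8.37
tcp_pos: [0.5534, -0.1064, 0.1053]
ee_rot: [[0.07, -0.998, -0.0], [-0.998, -0.07, 0.0], [-0.0, 0.0, -1.0]]
force: [-2.6, -1.8, 1.6]
opening: -0.004
```

```bash
python3 w.py;  python3 - <<'E'
from rig import arm
import cv2,numpy as np
a=arm.grab_frame('top')['color'][150:250,310:440];b=arm.grab_frame('side')['color'][160:260,270:400]
cv2.imwrite('pics/p6.png',np.hstack([cv2.resize(x,(400,308),interpolation=cv2.INTER_CUBIC) for x in(a,b)])[:,:,::-1])
E
```

```text
8.37 [ 0.5534 -0.1064  0.1053] [[0.07, -0.998, -0.0], [-0.998, -0.07, 0.0], [-0.0, 0.0, -1.0]] F [-2.64 -1.77  1.63] op -0.0035097722652571977
```

View pics/p6.png

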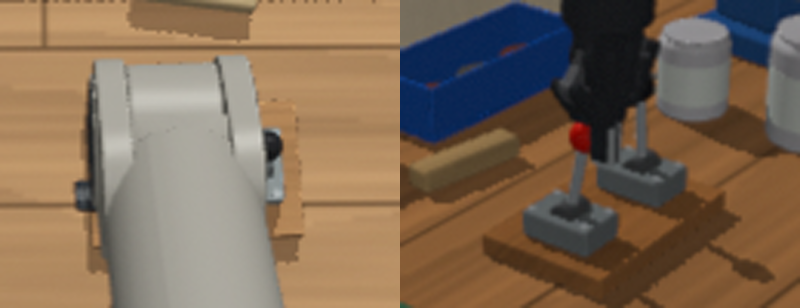

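The tip is on the ball at (580,137) and the lever is moving, at about 3 N.

play_rows(series=[0,-0.003,0,0,0,0,1,0,-0.006,0,0,0,0,1,0,-0.009,0,0,0,0,1,0,-0.012,0,0,0,0,1,0,-0.015,0,0,0,0,1,0,-0.018,0,0,0,0,1,0,-0.021,0,0,0,0,1,0,-0.024,0,0,0,0,1,0,-0.027,0,0,0,0,1,0,-0.03,0,0,0,0,1,0,-0.033,0,0,0,0,1,0,-0.036,0,0,0,0,1])

```text
time: 9.47
tcp_pos: [0.5893, -0.104, 0.1052]
ee_rot: [[0.07, -0.998, -0.0], [-0.998, -0.07, -0.0], [0.0, 0.0, -1.0]]
force: [-2.0, -1.9, -1.8]
opening: 0.001
```

```bash
python3 w.py;  python3 - <<'E'
from rig import arm
import cv2,numpy as np
b=arm.grab_frame('side')['color'][160:260,270:400]
cv2.imwrite('pics/p7.png',cv2.resize(b,(520,400),interpolation=cv2.INTER_CUBIC)[:,:,::-1])
E
```

```text
9.47 [ 0.5893 -0.104   0.1052] [[0.07, -0.998, -0.0], [-0.998, -0.07, -0.0], [0.0, 0.0, -1.0]] F [-1.97 -1.86 -1.77] op 0.000944648316724008
```

View pics/p7.png

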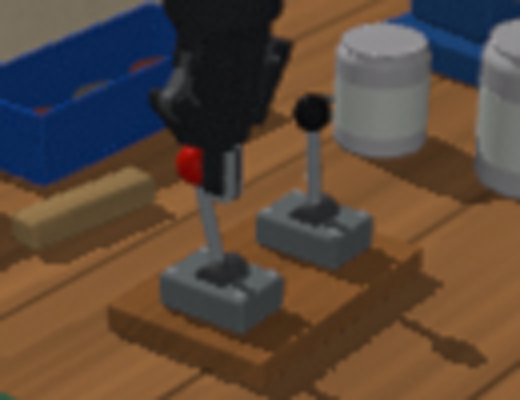

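The lever is now past vertical, with the ball at (190,163), and the black lever hasn't moved. I'll continue in 1.5 mm steps and watch the force.

play_rows(series=[0,-0.0015,0,0,0,0,1,0,-0.003,0,0,0,0,1,0,-0.0045,0,0,0,0,1,0,-0.006,0,0,0,0,1,0,-0.0075,0,0,0,0,1,0,-0.009,0,0,0,0,1])

```text
time: 10.02
tcp_pos: [0.5981, -0.1031, 0.1053]
ee_rot: [[0.07, -0.998, -0.0], [-0.998, -0.07, 0.0], [-0.0, 0.0, -1.0]]
force: [-1.7, 0.9, -2.2]
opening: -0.003
```

play_rows(series=[0,-0.001,0,0,0,0,1,0,-0.002,0,0,0,0,1])

```text
time: 10.18
tcp_pos: [0.6001, -0.1031, 0.1053]
ee_rot: [[0.07, -0.998, -0.0], [-0.998, -0.07, 0.0], [-0.0, 0.0, -1.0]]
force: [-2.7, 0.1, -1.5]
opening: -0.001
```

play_rows(series=[0,-0.001,0,0,0,0,1,0,-0.002,0,0,0,0,1])

```text
time: 10.35
tcp_pos: [0.602, -0.1029, 0.1053]
ee_rot: [[0.07, -0.998, -0.0], [-0.998, -0.07, 0.0], [-0.0, 0.0, -1.0]]
force: [-2.9, 0.3, -1.7]
opening: 0.005
```

play_rows(series=[0,-0.001,0,0,0,0,1,0,-0.0015,0,0,0,0,1])

```text
time: 10.52
tcp_pos: [0.6036, -0.1029, 0.1053]
ee_rot: [[0.07, -0.998, 0.0], [-0.998, -0.07, 0.0], [-0.0, -0.0, -1.0]]
force: [-2.1, 0.2, -2.5]
opening: 0.003
```

```bash
python3 w.py;  python3 - <<'E'
from rig import arm
import cv2,numpy as np
b=arm.grab_frame('side')['color'][160:260,270:400]
cv2.imwrite('pics/p8.png',cv2.resize(b,(520,400),interpolation=cv2.INTER_CUBIC)[:,:,::-1])
E
```

```text
10.52 [ 0.6036 -0.1029  0.1053] [[0.07, -0.998, 0.0], [-0.998, -0.07, 0.0], [-0.0, -0.0, -1.0]] F [-2.1   0.17 -2.55] op 0.002935660025943757
```

View pics/p8.png

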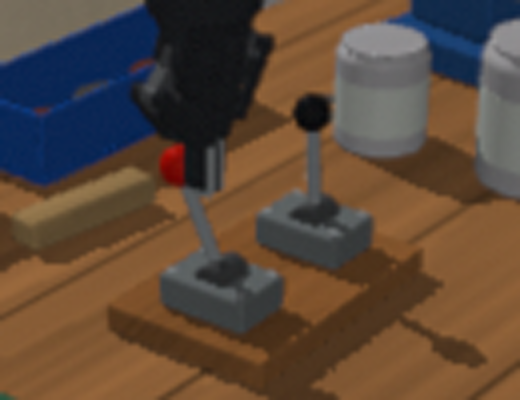

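The lever is leaning away, with the ball at (175,165). The force hasn't risen, so it isn't at the stop yet. I'll keep going 1 mm at a time.

play_rows(series=[0,-0.0005,0,0,0,0,1,0,-0.001,0,0,0,0,1])

```text
time: 10.73
tcp_pos: [0.6045, -0.1028, 0.1053]
ee_rot: [[0.07, -0.998, -0.0], [-0.998, -0.07, 0.0], [-0.0, 0.0, -1.0]]
force: [-2.7, -0.1, -2.4]
opening: -0.0
```

play_rows(series=[0,-0.0005,0,0,0,0,1,0,-0.001,0,0,0,0,1])

```text
time: 10.9
tcp_pos: [0.6055, -0.1028, 0.1053]
ee_rot: [[0.07, -0.998, -0.0], [-0.998, -0.07, 0.0], [-0.0, 0.0, -1.0]]
force: [-3.1, 0.5, -2.7]
opening: -0.001
```

play_rows(series=[0,-0.0005,0,0,0,0,1,0,-0.001,0,0,0,0,1])

```text
time: 11.07
tcp_pos: [0.6065, -0.1027, 0.1053]
ee_rot: [[0.07, -0.998, -0.0], [-0.998, -0.07, 0.0], [-0.0, 0.0, -1.0]]
force: [-2.3, 1.2, -0.7]
opening: 0.005
```

play_rows(series=[0,-0.0005,0,0,0,0,1,0,-0.001,0,0,0,0,1])

```text
time: 11.23
tcp_pos: [0.6074, -0.1026, 0.1053]
ee_rot: [[0.07, -0.998, -0.0], [-0.998, -0.07, 0.0], [-0.0, 0.0, -1.0]]
force: [-5.8, 0.9, -0.9]
opening: 0.004
```

play_rows(series=[0,-0.0005,0,0,0,0,1,0,-0.001,0,0,0,0,1])

```text
time: 11.4
tcp_pos: [0.6076, -0.1026, 0.1051]
ee_rot: [[0.07, -0.998, -0.002], [-0.998, -0.07, -0.0], [-0.0, 0.002, -1.0]]
force: [-10.6, -0.1, 1.9]
opening: -0.002
```

```bash
python3 w.py;  python3 - <<'E'
from h import *
from rig import arm
b=arm.grab_frame('side')
for c,s in blobs(b,'red'):
    if 290<c[0]<350 and 180<c[1]<230: print(c,s)
cv2.imwrite('pics/p9.png',cv2.resize(b['color'][160:260,270:400],(520,400),interpolation=cv2.INTER_CUBIC)[:,:,::-1])
E
```

```text
11.4 [ 0.6076 -0.1026  0.1051] [[0.07, -0.998, -0.002], [-0.998, -0.07, -0.0], [-0.0, 0.002, -1.0]] F [-10.6   -0.13   1.89] op -0.0015946129297388291
[311.6 201. ] [309, 197, 6, 10, 43]
```

View pics/p9.png

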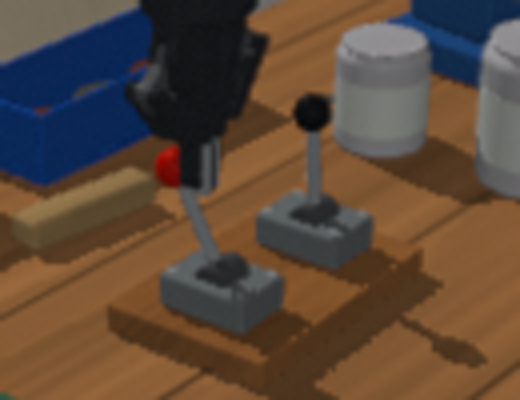

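The force has risen to 10.6 N and the tip has stalled, so the lever is at its stop. Now I'll back straight off towards the robot, then up.

play_rows(series=[0,0.003,0,0,0,0,1,0,0.012,0,0,0,0,1,0,0.027,0,0,0,0,1,0,0.045,0,0,0,0,1,0,0.065,0,0,0,0,1,0,0.08,-0.01,0,0,0,1,0,0.09,-0.03,0,0,0,1,0,0.1,-0.06,0,0,0,1,0,0.1,-0.09,0,0,0,1,0,0.1,-0.12,0,0,0,1,0,0.1,-0.15,0,0,0,1,0,0.1,-0.15,0,0,0,1])

```text
time: 12.45
tcp_pos: [0.5109, -0.1098, 0.2613]
ee_rot: [[0.069, -0.998, 0.009], [-0.998, -0.069, -0.002], [0.002, -0.009, -1.0]]
force: [0.4, 0.3, 0.2]
opening: 0.003
```

play_rows(series=[0.03,0.005,0,0,0,0,1,0.06,0.01,0,0,0,0,1,0.09,0.015,0,0,0,0,1,0.12,0.02,0,0,0,0,1,0.15,0.025,0,0,0,0,1,0.18,0.03,0,0,0,0,1,0.21,0.035,0,0,0,0,1,0.24,0.04,0,0,0,0,1,0.26,0.045,0,0,0,0,1,0.26,0.045,0,0,0,0,1,0.26,0.045,0,0,0,0,1,0.26,0.045,0,0,0,0,1])

```text
time: 13.45
tcp_pos: [0.482, -0.3714, 0.2553]
ee_rot: [[0.07, -0.998, 0.001], [-0.998, -0.07, 0.0], [-0.0, -0.001, -1.0]]
force: [-0.5, 0.3, 0.5]
opening: -0.001
```

```bash
python3 w.py;  python3 - <<'E'
from h import *
from rig import arm
b=arm.grab_frame('side');t=arm.grab_frame('top')
B=[c for c,s in blobs(b,'red') if 290<c[0]<350 and 180<c[1]<230];A=[c for c,s in blobs(t,'red') if 330<c[0]<380 and 170<c[1]<225]
print(A,B)
if A and B: print(tri(ray(t,*A[0]),ray(b,*B[0])))
bb=[(c,s) for c,s in blobs(b,'blk') if abs(c[0]-348)<6 and abs(c[1]-188)<6];print('black side',bb)
print('buttons',[(k,c) for k in('red','yel','grn') for c,s in blobs(b,k) if 220<c[0]<300 and 255<c[1]<310])
cv2.imwrite('pics/q1.png',np.hstack([cv2.resize(x['color'],(400,300),interpolation=cv2.INTER_AREA) for x in(t,b)])[:,:,::-1])
cv2.imwrite('pics/q2.png',cv2.resize(b['color'][160:260,270:400],(520,400),interpolation=cv2.INTER_CUBIC)[:,:,::-1])
E
```

```text
13.45 [ 0.482  -0.3714  0.2553] [[0.07, -0.998, 0.001], [-0.998, -0.07, 0.0], [-0.0, -0.001, -1.0]] F [-0.49  0.32  0.46] op -0.0007997222055967803
[array([355.4, 187.8])] [array([313.3, 201.2])]
(array([ 0.62978469, -0.10520493,  0.118798  ]), np.float64(0.0037359589881255564))
black side [(array([347.6, 187.9]), [344, 184, 8, 9, 60])]
buttons [('red', array([264.3, 282. ])), ('yel', array([285.9, 266.3])), ('grn', array([239.5, 297.7]))]
```

View pics/q1.png

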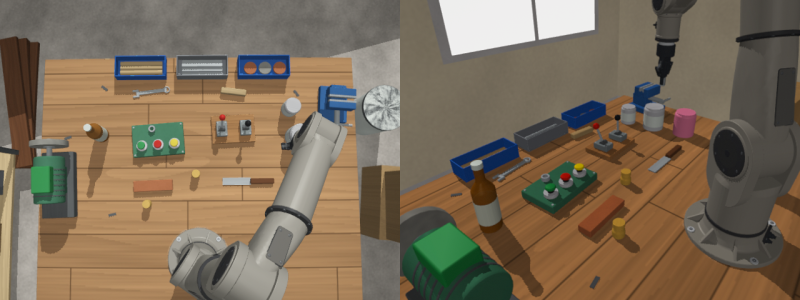

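View pics/q2.png

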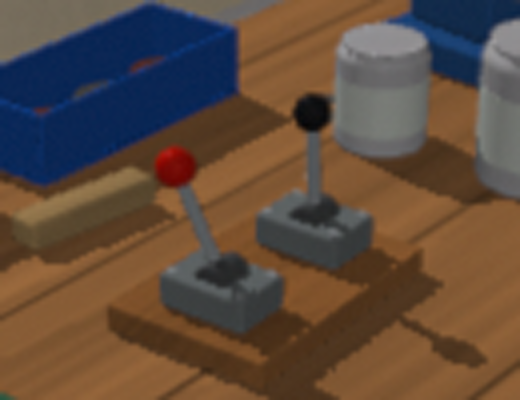

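```bash
python3 -c "
from rig import arm
print(arm.close_job())"
```

```text
the job is handed in; nothing more can be done
None
```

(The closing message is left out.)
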